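# Prove the latching stop button on the bench control box and re-arm it

### The job

Do the start-of-shift check of the stop on the control box: press the winged mushroom button down until it latches and stays down with your hand off it, push its wings round clockwise until it springs back up, and then press the raised reset button in to re-arm the circuit. Do it all by pushing lightly with the fingers: never grip or pinch the mushroom. Do not press the recessed start button inside its guard ring, and leave the things standing round the box where they are.

Things in the scene. Friction and masses are not known exactly. Their poses are not given: they have to be found in the camera images.
- control_box: Grey control box screwed to the bench, 100 mm (x) by 270 mm (y) by 62 mm high, with a flat level top panel. Origin: centre of its underside; x to its rear, y along it, z up. On the panel's centre line stand the mushroom, 85 mm from the middle towards -y, and two push buttons, 30 and 92 mm from the middle towards +y, either button in either place.
- estop_top (a point): Top centre of the mushroom stop button, on its vertical axis; up, it is 40.5 mm above the panel; it moves with the head. The head is a 41 mm round dome with two wings opposite each other: a straight bar 64 mm over the tips, 20 mm wide, its top 2.5 mm and its underside 15.5 mm below this point. x axis along the wings; it turns with the head.
- estop_mount: Fixed black collar below the mushroom, 44 mm across at the foot, 39 mm at the top, 12.5 mm high; the head's 27 mm stem slides in it. Origin: on the mushroom's axis, at the panel's surface; axes as those of the box.
- wing_near (a point): Middle of one wing's outer part, half-way up its thickness: 26 mm from the axis, 9 mm below the mushroom's top; on the side of the box's front (box -x) when not twisted. Moves and turns with the head.
- wing_far (a point): The same point of the opposite wing, on the side of the box's rear (box +x) when not twisted.
- estop_push (a joint): How far the mushroom is pressed, m: 0 up, 0.012 at its lower stop. A spring pushes it up (about 3 N at the top, 6 N at the stop, with a slight click on the way where the catch gives). It latches when pressed past about 9.5 mm and then, let go, rests at about 8 mm.
- estop_twist (a joint): How far the head is twisted clockwise seen from above, rad: 0 at rest, 0.87 at its stop; it does not turn the other way. A spring returns it to 0 (0.025 to 0.07 N m: 1 to 3 N at a wing). When latched down, turning it by about 0.45 to 0.65 rad frees the catch and the spring throws the head up.
- reset_top (a point): Top centre of the raised reset button: an upright black cylinder 26 mm across whose top stands 21 mm above the panel and 14 mm above its steel bezel (34 mm across). Moves down with it.
- reset_button (a joint): How far the reset button is pressed, m: 0 up, 0.006 fully in. Spring 2 N at the top, 5 N fully in; it comes back up by itself.
- start_top (a point): Top centre of the recessed start button: black, 26 mm across, 11.5 mm above the panel, sunk 2.5 mm inside a steel guard ring 34 mm across and 14 mm high. Not to be pressed.
- start_button (a joint): How far the start button is pressed, m: 0 up, 0.006 fully in. Spring 2 N to 5 N.
- tape_measure: Tape measure, 48 x 86 x 64 mm, standing on the bench beyond the mushroom end of the box, about 215 mm from the box's middle. Origin at the centre of its underside. Bystander.
- spray_can: Spray can, 66 mm across, 205 mm tall, standing behind the mushroom end of the box, about 160 mm from the mushroom's axis. Origin at the centre of its underside. Bystander.
- battery_pack: Battery pack, 106 x 73 x 48 mm, on the bench behind the box. Origin at the centre of its underside. Bystander.
- screwdriver: Screwdriver, 198 x 29 x 31 mm, lying on the bench behind the box, along it. Origin at the middle of its length, on the bench. Bystander.

How it is judged (in metres and radians):
On the way, in this order (a step that is already met when the one before it is completed fails the run):
1. the mushroom is latched: it stays pressed at least 7 mm with nothing touching it (value of joint estop_push above 0.007 m and contact force between estop_push and the fingers below 0.2 N and contact force between estop_push and the arm below 0.2 N), for 0.2 s.
2. the mushroom has sprung back up, to within 1.5 mm of its top (value of joint estop_push below 0.0015 m), for 0.2 s.
3. the reset button is pressed at least 4 mm in (value of joint reset_button above 0.004 m), for 0.05 s.
At the end, for the whole second after the job is handed in: The mushroom is up (within 1.5 mm) and turned back to rest (within 0.15 rad), and both push buttons are out (within 1.5 mm) (value of joint each of estop_push, reset_button, start_button below 0.0015 m and value of joint estop_twist below 0.15 rad); the robot touches nothing.
It fails at once if the mushroom is gripped or forced: the fingers press on it with more than 30 N in all (contact force between estop_push and the fingers above 30 N).
It fails at once if the start button is pressed more than 2 mm (value of joint start_button above 0.002 m).
It fails at once if the tape measure, spray can, battery pack or screwdriver is lifted or moved more than 20 mm (distance of any of tape_measure, spray_can, battery_pack, screwdriver from where it was at the start of the episode above 0.02 m).
It also fails if it takes over 42 s, if anything falls off the work surface, if the arm or the gripper's body presses on something with over 40 N, if the wrist force passes 120 N, or if a joint passes its speed limit or range.

### The arm

A 7-joint arm with a two-finger parallel gripper is mounted at the origin on a cart in front of the work surface, level with it; the furniture and walls round the work are solid. World frame = base frame: x ahead of the robot, y to its left, z up, the work surface at z = 0. Lengths are in mm, angles in rad, forces in N, time in s.
With the tool pointing down it reaches from about 400 to 875 mm from the base axis. Payload 4.4 kg.
Tool frame: the origin (TCP) lies midway between the tips of the shut fingers; the grasp point (between the pads) lies 19 mm behind it; z points along the fingers, y is the line along which they close (so a half turn about z gives the same grasp; the last joint's range is limited). The gripper opens to 85 mm and grips with 20 to 120 N. Pads are 22 mm wide; open, the fingers measure 114 mm over their backs; the gripper's body (76 mm by 85 mm) begins 54 mm behind the grasp point. The pads swing forward as they close: fully open they stand 13 mm farther back than shut.
Start: joints at [-1.325, 0.628, 0.038, 1.517, -0.027, 0.996, -0.02], TCP at [199.378, 618.681, 231.313] pointing down, gripper open.
Joint ranges: [-3.06, 3.06], [-0.37, 2.12], [-1.25, 1.32], [0.18, 2.47], [-1.1, 4.24], [0.23, 1.98], [-2.94, 2.94]. Speed limits (rad/s): [2.57, 2.57, 3.14, 3.14, 3.14, 3.14, 3.14].

### API

Orientations are given as [roll, pitch, yaw] about the fixed x, y, z axes, in that order (R = Rz(yaw) Ry(pitch) Rx(roll)).
In Python, from cell import ctrl gives the robot as it stands.
- The arm moves only by the shell command python3 -m handwheel 'ROWS'. ROWS is JSON, a list of rows, each a list of 3 entries, a list of its own where there are three numbers: the turn, a rotation vector about the tool's x, y, z in degrees, then the shift along the tool's x, y, z in m, then the closure, from 0 (fully open) to 1 (shut). A call has 1 to 5 rows; each row shifts and turns the commanded pose from where the row before left it, along the tool's axes as they then stand; what a row does not reach is not made up. A row lasts 1/12 s, in which the tool goes at most 41.7 mm and 7.16 degrees, less where a joint would pass 70% of its speed; a pose out of reach is approached as far as the arm can. A call is refused whole if a number of a shift passes 0.0417 or a number of a turn 7.16, either way. A call with a gripper value outside its range is refused whole. The fingers move at their own pace and stop on an object; the grip force is fixed at half the most. Time passes only in rows, so rows that do not move let the fingers close. It gives the time, the measured TCP pose, the force, the opening and the grip force at its end, in the units of the state.
- ctrl.read_state(): the state, without advancing time (a new reading comes with each control period).
- ctrl.get_image(name): name is "scene" or "top"; returns a dict with "pixels" (384x512x3 uint8, red, green, blue), "fx", "fy", "cx", "cy" (pixels), "k1" (the pictures are not rectified: a ray, as slopes to the right and down, at radius r is drawn at 1 + k1 r^2 times it, then the intrinsics apply), "pose" (4x4, takes a point from camera to world coordinates). Camera axes: x right, y up, looking along -z (the intrinsics and any distortion apply to the point x, -y, -z); pixel columns grow to the right and rows downward; lengths in mm; the calibration is good to about 2 mm. A picture is of the moment at which its call begins. There is no depth.
- ctrl.finish_job(): hands the job in; it is judged then, once.
The state is a dict: "clock": time; "qpos": joint angles; "qd": joint speeds; "tau": joint torques, N m; "eef_pos": TCP position; "tool_rot": TCP orientation; "force": force on the tool from outside, world axes, zero at the start; "torque": the same for the moment, N m; "width": finger opening in mm; "gripper_force": force on a finger pad.
Only numpy, scipy, OpenCV 4.12 (cv2) and the standard library are available. Lean on these libraries where they do the work, as an engineer would, in place of code of your own. Each camera call takes 0.05 s, during which the arm holds its last target. There are 200 camera calls.

## Working session

There is one attempt and no reset: what is moved stays moved. The work goes in short steps, Python scripts to look and compute and a shell command to move; the robot and the scene stay as the last step left them, time stands still between calls to the robot, and variables do not carry over. Pictures are saved under pics/ and viewed, at most 10 in all, crops included, and the job is handed in when it is done.

```bash
mkdir -p pics; cat > h.py <<'E'
import numpy as np, cv2
from cell import ctrl
def shot(n,f):
    im=ctrl.get_image(n); cv2.imwrite(f,cv2.cvtColor(np.array(im["pixels"]),cv2.COLOR_RGB2BGR)); return im
def ray(im,u,v,z):
    x=(u-im["cx"])/im["fx"]; y=(v-im["cy"])/im["fy"]
    a,b=x,y
    for _ in range(20):
        s=1+im["k1"]*(a*a+b*b); a,b=x/s,y/s
    P=np.array(im["pose"]); d=P[:3,:3]@np.array([a,-b,-1]); o=P[:3,3]
    return o+d*(z-o[2])/d[2]
E
python3 - <<'E'
from h import *
import pickle
d={n:shot(n,f'pics/{n}0.png') for n in('scene','top')}
pickle.dump(d,open('im0.pkl','wb'))
for n in d: print(n,np.round(d[n]['pose'],2).tolist(),d[n]['fx'],d[n]['k1'])
s=ctrl.read_state();print(s)
E
```

```text
scene [[-0.79, 0.42, -0.44, 193.01], [-0.61, -0.54, 0.59, 426.73], [0.01, 0.73, 0.68, 669.69], [0.0, 0.0, 0.0, 1.0]] 369.2442608370361 0.011969337526465007
top [[0.12, 0.97, -0.21, 402.03], [-0.99, 0.12, -0.02, -94.61], [0.01, 0.21, 0.98, 983.23], [0.0, 0.0, 0.0, 1.0]] 357.7291927516833 0.023663477023795225
{'clock': 0.1, 'qpos': array([-1.32479965,  0.6292507 ,  0.03846999,  1.51827898, -0.02698296,
        0.99629391, -0.02000156]), 'qd': array([-0.00229526, -0.0022616 ,  0.00221296, -0.00266167, -0.00036188,
        0.00177803, -0.00203515]), 'tau': array([ 3.72997398e-03, -5.64534152e+01,  1.23113751e+00, -1.93973351e+01,
        1.14017291e-02,  5.45488321e-03, -2.08079331e-05]), 'eef_pos': array([199.21703663, 618.12631602, 230.47989987]), 'tool_rot': array([-3.13988097e+00,  4.64520109e-05,  2.82978305e+00]), 'force': array([-0.45828415,  0.85318777, -0.2561745 ]), 'torque': array([-0.02574544,  0.0308024 ,  0.00638682]), 'gripper_force': 0.0, 'width': 85.42387042405106}
```

View pics/top0.png

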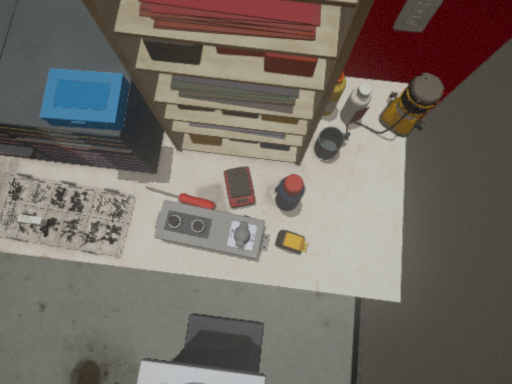

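View pics/scene0.png

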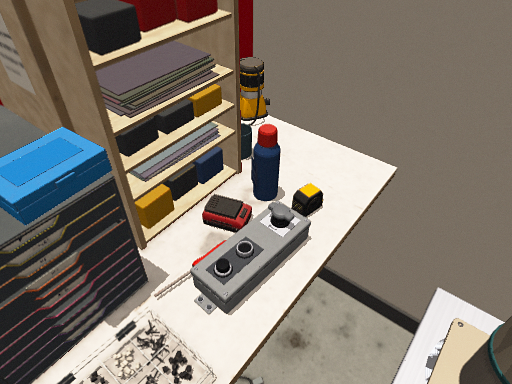

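The top view shows the box with the mushroom at about (241,235) and the buttons at (198,226) and (174,220). In the scene view they are at (281,213), (244,248) and (222,267). I'll enlarge both to tell the buttons apart.

```bash
python3 - <<'E'
from h import *
a=cv2.imread('pics/top0.png')[195:265,150:275]; b=cv2.imread('pics/scene0.png')[190:310,180:320]
a=cv2.resize(a,(600,336),interpolation=cv2.INTER_CUBIC)[:, :]
b=cv2.resize(b,(700,600),interpolation=cv2.INTER_CUBIC)
cv2.imwrite('pics/a.png',a);cv2.imwrite('pics/b.png',b)
E
```

```text
(no output)
```

View pics/a.png

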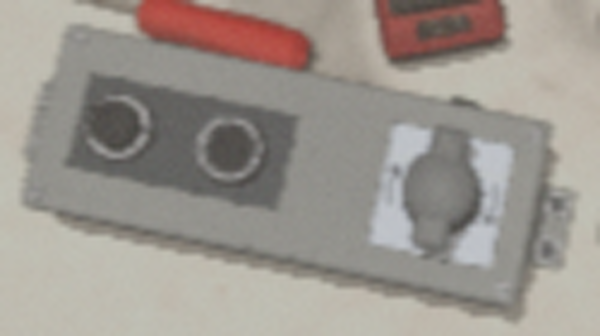

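View pics/b.png

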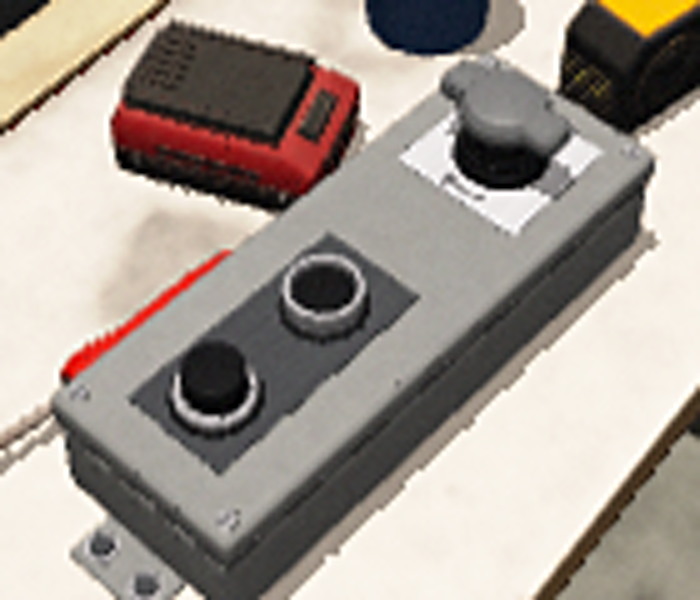

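Close up, the far button (top 173.5,221; scene 223.4,264) stands raised, so it is reset. The middle one (198,226) sits inside the guard ring, so it is start. The mushroom is at (242,235) in the top view, with its wings across the box.

```bash
python3 - <<'E'
from h import *
import pickle
d=pickle.load(open('im0.pkl','rb'));t,s=d['top'],d['scene']
A=lambda p,z:ray(t,150+(p[0]-2)/4.8,195+(p[1]-2)/4.8,z).round(1)
B=lambda p,z:ray(s,180+(p[0]-2)/5,190+(p[1]-2)/5,z).round(1)
print('reset',A((113,125),83),B((217,362),83))
print('start',A((231,150),76),B((325,285),76))
print('mush',A((441,193),93),B((503,105),95))
print('wings top',A((450,135),97),A((432,240),97),'scene',B((460,85),97),B((555,125),97))
print('corners top',[A(p,62) for p in((75,28),(550,122),(522,303),(25,205))])
print('corners scn',[B(p,62) for p in((655,155),(240,552),(55,400))])
m=A((441,193),93);r=A((113,125),83);st=A((231,150),76)
print(np.linalg.norm((m-r)[:2]),np.linalg.norm((m-st)[:2]),np.degrees(np.arctan2(*(r-m)[1::-1])))
E
```

```text
reset [501.6 119.   83. ] [503.7 116.7  83. ]
start [496.8  56.6  76. ] [498.1  56.9  76. ]
mush [486.4 -57.4  93. ] [489.9 -56.8  95. ]
wings top [516.3 -58.3  97. ] [461.6 -56.1  97. ] scene [510.7 -53.6  97. ] [464.4 -59.1  97. ]
corners top [array([553.9, 153.6,  62. ]), array([ 534.5, -109.5,   62. ]), array([ 437.1, -106.1,   62. ]), array([455.8, 163. ,  62. ])]
corners scn [array([ 435.2, -101. ,   62. ]), array([451.5, 164.9,  62. ]), array([553. , 158.7,  62. ])]
177.05366418123066 114.47340302445804 85.0751135768575
```

The positions check out: the mushroom-to-reset distance is about 176 mm against 177 expected, and the box yaw is about -5°. The mushroom is near (488,-57) and reset near (502,118). I'll align the tool, close the fingers and traverse.

```bash
python3 -m handwheel '[[[0,0,-6.4],[-0.0172,-0.0324,0],1],[[0,0,-6.4],[-0.0172,-0.0324,0],1],[[0,0,0],[-0.0172,-0.0324,0],1],[[0,0,0],[-0.0172,-0.0324,0],1],[[0,0,0],[-0.0172,-0.0324,0],1]]'
python3 -m handwheel '[[[0,0,0],[-0.0172,-0.0324,0],1],[[0,0,0],[-0.0172,-0.0324,0],1],[[0,0,0],[-0.0172,-0.0324,0],1],[[0,0,0],[-0.0172,-0.0324,0],1],[[0,0,0],[-0.0172,-0.0324,0],1]]'
```

```text
clock: 0.52
eef_pos: [259.2, 444.1, 231.0]
tool_rot: [-3.141, -0.0, 3.054]
force: [0.0, -0.2, 0.6]
width: 25.5
gripper_force: 0.0
clock: 0.93
eef_pos: [330.6, 275.2, 231.2]
tool_rot: [-3.141, -0.0, 3.053]
force: [0.9, 0.4, 0.4]
width: 0.3
gripper_force: 0.0
```

```bash
python3 -m handwheel '[[[0,0,0],[-0.018,-0.031,0.005],1],[[0,0,0],[-0.018,-0.031,0.005],1],[[0,0,0],[-0.018,-0.031,0.005],1],[[0,0,0],[-0.018,-0.031,0.005],1],[[0,0,0],[-0.018,-0.031,0.005],1]]'
python3 -m handwheel '[[[0,0,0],[-0.018,-0.031,0.005],1],[[0,0,0],[-0.018,-0.031,0.005],1],[[0,0,0],[-0.018,-0.031,0.005],1],[[0,0,0],[-0.018,-0.031,0.005],1],[[0,0,0],[0,0,0],1]]'
python3 - <<'E'
from h import *
im=shot('scene','pics/s1.png')
a=cv2.imread('pics/s1.png')[110:310,180:380]
cv2.imwrite('pics/s1c.png',cv2.resize(a,(600,600),interpolation=cv2.INTER_CUBIC))
E
```

```text
clock: 1.35
eef_pos: [406.6, 113.0, 206.1]
tool_rot: [3.142, -0.0, 3.053]
force: [0.2, 0.2, 0.5]
width: 0.0
gripper_force: 0.0
clock: 1.77
eef_pos: [469.4, -23.0, 185.6]
tool_rot: [-3.138, 0.002, 3.043]
force: [-0.2, -0.6, -0.2]
width: -0.0
gripper_force: 0.0
```

View pics/s1c.png

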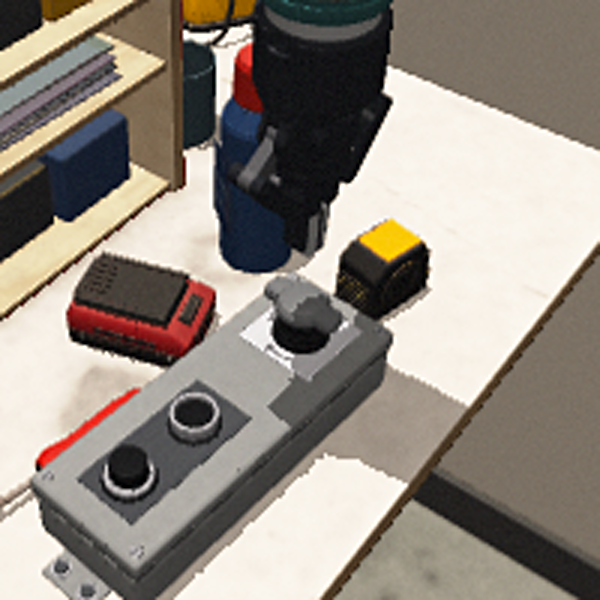

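The view shows the shut fingertips at about (309,250) in the crop, above and beyond the mushroom top (300,290), with everything clear. I'll make the last horizontal shift and come down to just above the dome.

```bash
python3 -m handwheel '[[[0,0,0],[-0.0104,-0.0162,0.01],1],[[0,0,0],[-0.0104,-0.0162,0.02],1],[[0,0,0],[0,0,0.02],1],[[0,0,0],[0,0,0.018],1],[[0,0,0],[0,0,0],1]]'
python3 -m handwheel '[[[0,0,0],[0,0,0],1],[[0,0,0],[0,0,0],1]]'
python3 - <<'E'
from h import *
im=shot('scene','pics/s2.png')
a=cv2.imread('pics/s2.png')[160:260,230:330]
cv2.imwrite('pics/s2c.png',cv2.resize(a,(600,600),interpolation=cv2.INTER_CUBIC))
E
```

```text
clock: 2.23
eef_pos: [482.3, -48.0, 115.6]
tool_rot: [3.141, -0.007, 3.054]
force: [0.6, 0.1, -0.5]
width: 0.3
gripper_force: 0.0
clock: 2.4
eef_pos: [485.3, -48.4, 119.0]
tool_rot: [3.141, 0.001, 3.054]
force: [0.1, -0.0, 1.1]
width: -0.2
gripper_force: 0.0
```

View pics/s2c.png

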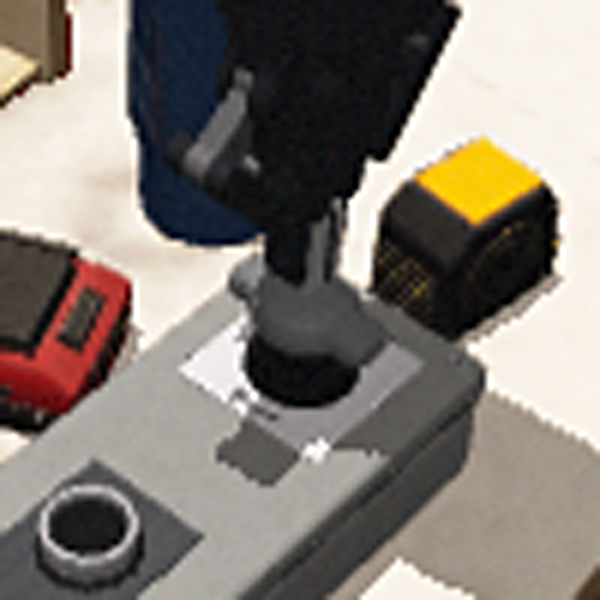

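The fingertips (303,275 in the crop) hang just over the dome, slightly on its +y side. I'll correct by 8.5 mm and then press in small steps.

```bash
python3 -m handwheel '[[[0,0,0],[-0.003,-0.0085,0],1],[[0,0,0],[0,0,0.007],1],[[0,0,0],[0,0,0.006],1],[[0,0,0],[0,0,0],1],[[0,0,0],[0,0,0],1]]'
python3 -m handwheel '[[[0,0,0],[0,0,0.004],1],[[0,0,0],[0,0,0.004],1],[[0,0,0],[0,0,0],1],[[0,0,0],[0,0,0],1]]'
```

```text
clock: 2.87
eef_pos: [486.7, -58.0, 104.8]
tool_rot: [3.141, -0.001, 3.053]
force: [0.4, -0.0, 0.1]
width: -0.1
gripper_force: 0.0
clock: 3.2
eef_pos: [487.5, -57.9, 97.3]
tool_rot: [3.142, 0.0, 3.053]
force: [0.2, -0.4, 3.3]
width: 0.1
gripper_force: 1.6
```

Contact was made as expected, at 3.3 N. Pressing on.

```bash
python3 -m handwheel '[[[0,0,0],[0,0,0.003],1],[[0,0,0],[0,0,0.002],1],[[0,0,0],[0,0,0.001],1],[[0,0,0],[0,0,0],1],[[0,0,0],[0,0,0],1]]'
```

```text
clock: 3.62
eef_pos: [487.5, -58.0, 91.3]
tool_rot: [3.142, 0.0, 3.053]
force: [0.3, -0.0, 4.8]
width: 0.0
gripper_force: 2.3
```

```bash
python3 -m handwheel '[[[0,0,0],[0,0,0.001],1],[[0,0,0],[0,0,0],1],[[0,0,0],[0,0,0],1]]'
```

```text
clock: 3.87
eef_pos: [487.5, -58.0, 90.4]
tool_rot: [3.142, 0.0, 3.053]
force: [0.9, 0.3, 5.0]
width: 0.1
gripper_force: 2.4
```

```bash
python3 -m handwheel '[[[0,0,0],[0,0,-0.008],1],[[0,0,0],[0,0,-0.012],1],[[0,0,0],[0.011,-0.011,-0.01],1],[[0,0,0],[0.011,-0.011,0],1],[[0,0,0],[0.011,-0.011,0],1]]'
python3 -m handwheel '[[[0,0,0],[0,0,0],1],[[0,0,0],[0,0,0],1]]'
python3 - <<'E'
from h import *
im=shot('scene','pics/s3.png')
a=cv2.imread('pics/s3.png')[160:260,230:330]
cv2.imwrite('pics/s3c.png',cv2.resize(a,(600,600),interpolation=cv2.INTER_CUBIC))
E
```

```text
clock: 4.28
eef_pos: [450.9, -88.2, 120.9]
tool_rot: [-3.142, 0.0, 3.054]
force: [0.2, 1.0, 0.2]
width: 0.2
gripper_force: 0.0
clock: 4.45
eef_pos: [450.9, -88.3, 120.4]
tool_rot: [3.142, -0.001, 3.052]
force: [0.6, 0.7, -0.9]
width: 0.1
gripper_force: 0.0
```

View pics/s3c.png

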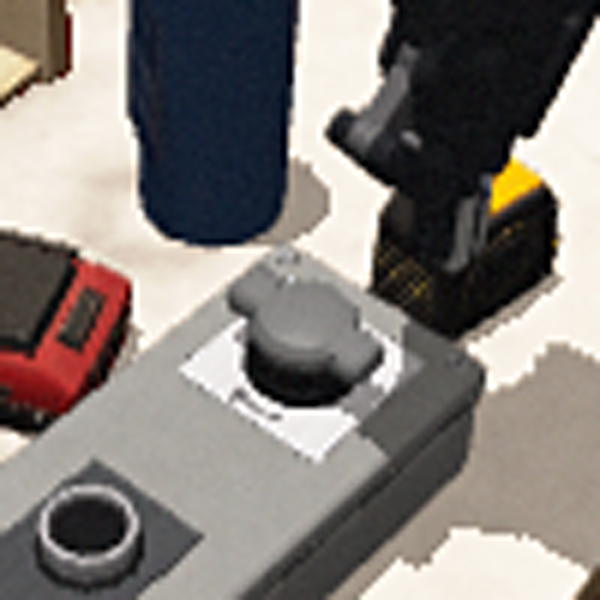

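The mushroom now sits visibly lower and stays down with the hand off it, so it has latched. The fingers hang clear at (465,260) in the crop, on the -y side of the near wing. I'll descend beside the wing and push towards +y.

```bash
python3 -m handwheel '[[[0,0,0],[0,0,0.013],1],[[0,0,0],[0,0,0.013],1],[[0,0,0],[0,0,0.013],1],[[0,0,0],[0,0,0],1],[[0,0,0],[0,0,0],1]]'
python3 -m handwheel '[[[0,0,0],[0,0.004,0],1],[[0,0,0],[0,0.004,0],1],[[0,0,0],[0,0.004,0],1],[[0,0,0],[0,0,0],1],[[0,0,0],[0,0,0],1]]'
```

```text
clock: 4.92
eef_pos: [451.7, -87.2, 80.8]
tool_rot: [3.141, -0.001, 3.054]
force: [0.0, 0.1, -0.2]
width: -0.3
gripper_force: 0.0
clock: 5.33
eef_pos: [452.8, -75.8, 81.7]
tool_rot: [-3.141, 0.001, 3.054]
force: [-0.4, -0.8, 0.7]
width: -0.3
gripper_force: 0.5
```

```bash
python3 -m handwheel '[[[0,0,0],[0,0.003,0],1],[[0,0,0],[0,0.003,0],1],[[0,0,0],[0,0.003,0],1],[[0,0,0],[0,0,0],1],[[0,0,0],[0,0,0],1]]'
```

```text
clock: 5.75
eef_pos: [452.7, -66.8, 81.2]
tool_rot: [3.142, -0.001, 3.054]
force: [-2.9, -1.2, 1.8]
width: 0.3
gripper_force: 1.4
```

```bash
python3 -m handwheel '[[[0,0,0],[0,0.002,0],1],[[0,0,0],[0,0.002,0],1],[[0,0,0],[0,0,0],1],[[0,0,0],[0,0,0],1]]'
python3 - <<'E'
from h import *
im=shot('scene','pics/s4.png')
a=cv2.imread('pics/s4.png')[160:260,230:330]
cv2.imwrite('pics/s4c.png',cv2.resize(a,(600,600),interpolation=cv2.INTER_CUBIC))
E
```

```text
clock: 6.08
eef_pos: [453.3, -62.8, 81.2]
tool_rot: [3.141, -0.001, 3.054]
force: [-2.5, -0.8, 1.6]
width: -0.4
gripper_force: 1.5
```

View pics/s4c.png

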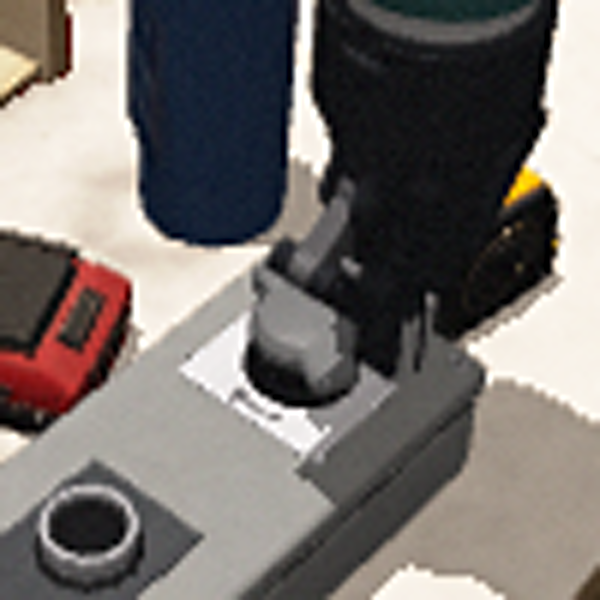

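The head is twisted well round, with the near wing now pointing to (325,375) in the crop, but it's unclear whether the catch has released. I'll push a little further.

```bash
python3 -m handwheel '[[[0,0,0],[0,0.0015,0],1],[[0,0,0],[0,0.0015,0],1],[[0,0,0],[0,0,0],1],[[0,0,0],[0,0,0],1]]'
```

```text
clock: 6.47
eef_pos: [454.2, -59.9, 81.4]
tool_rot: [3.141, 0.0, 3.054]
force: [-2.3, -1.0, 3.0]
width: 0.2
gripper_force: 1.7
```

```bash
python3 -m handwheel '[[[0,0,0],[0.003,-0.01,0],1],[[0,0,0],[0.003,-0.01,0],1],[[0,0,0],[0,-0.012,0],1],[[0,0,0],[0,0,0],1],[[0,0,0],[0,0,0],1]]'
python3 - <<'E'
from h import *
im=shot('scene','pics/s5.png')
a=cv2.imread('pics/s5.png')[160:260,230:330];b=cv2.imread('pics/s3.png')[160:260,230:330]
cv2.imwrite('pics/s5c.png',cv2.resize(np.hstack([a,b]),(800,400),interpolation=cv2.INTER_CUBIC))
E
```

```text
clock: 6.88
eef_pos: [445.4, -92.6, 81.4]
tool_rot: [-3.141, 0.001, 3.051]
force: [-0.1, 0.1, -1.0]
width: -0.1
gripper_force: 0.0
```

View pics/s5c.png

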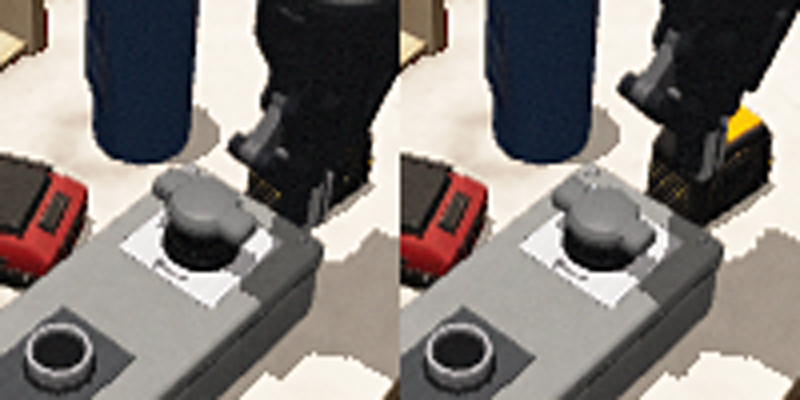

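The left crop (now) shows the head raised again, at about (205,205), with the wings back across the box. The right crop shows it latched. Now I'll lift and move over to the reset button at about (502.5,118.5).

```bash
python3 -m handwheel '[[[0,0,0],[0,0,-0.018],1],[[0,0,0],[0,0,-0.018],1],[[0,0,0],[0,0,-0.018],1],[[0,0,0],[-0.005,0.027,0],1],[[0,0,0],[-0.005,0.027,0],1]]'
python3 -m handwheel '[[[0,0,0],[-0.005,0.027,0],1],[[0,0,0],[-0.005,0.027,0],1],[[0,0,0],[-0.005,0.027,0],1],[[0,0,0],[-0.005,0.027,0],1],[[0,0,0],[-0.005,0.027,0],1]]'
python3 -m handwheel '[[[0,0,0],[-0.004,0.026,0],1],[[0,0,0],[0,0,0],1],[[0,0,0],[0,0,0],1]]'
```

```text
clock: 7.35
eef_pos: [460.9, -38.8, 136.5]
tool_rot: [-3.142, 0.003, 3.05]
force: [0.4, 0.1, 0.3]
width: -0.1
gripper_force: 0.0
clock: 7.77
eef_pos: [496.8, 96.1, 135.3]
tool_rot: [3.141, 0.0, 3.054]
force: [1.1, 0.2, -0.0]
width: -0.3
gripper_force: 0.0
clock: 8.02
eef_pos: [502.9, 121.9, 135.1]
tool_rot: [3.141, 0.0, 3.058]
force: [-0.6, -0.4, 0.1]
width: -0.3
gripper_force: 0.0
```

Next: a 3 mm correction, then down to 88 mm, 5 mm above the button top.

```bash
python3 -m handwheel '[[[0,0,0],[0,-0.003,0.015],1],[[0,0,0],[0,0,0.02],1],[[0,0,0],[0,0,0.012],1],[[0,0,0],[0,0,0],1],[[0,0,0],[0,0,0],1]]'
python3 -m handwheel '[[[0,0,0],[0,0,0.004],1],[[0,0,0],[0,0,0.003],1],[[0,0,0],[0,0,0.002],1],[[0,0,0],[0,0,0],1],[[0,0,0],[0,0,0],1]]'
```

```text
clock: 8.43
eef_pos: [502.0, 115.2, 88.0]
tool_rot: [-3.141, -0.002, 3.052]
force: [0.4, -0.7, 0.7]
width: -0.2
gripper_force: 0.0
clock: 8.85
eef_pos: [503.4, 116.1, 79.8]
tool_rot: [3.141, 0.002, 3.053]
force: [1.0, -0.9, 3.2]
width: -0.3
gripper_force: 1.7
```

```bash
python3 -m handwheel '[[[0,0,0],[0,0,0.0015],1],[[0,0,0],[0,0,0.001],1],[[0,0,0],[0,0,0],1],[[0,0,0],[0,0,0],1]]'
```

```text
clock: 9.18
eef_pos: [503.4, 116.1, 77.1]
tool_rot: [3.142, 0.001, 3.053]
force: [0.7, -1.5, 5.4]
width: 0.2
gripper_force: 2.5
```

```bash
python3 -m handwheel '[[[0,0,0],[0,0,0.0007],1],[[0,0,0],[0,0,0],1],[[0,0,0],[0,0,0],1]]'
python3 -m handwheel '[[[0,0,0],[0,0,-0.01],1],[[0,0,0],[0,0,-0.02],1],[[0,0,0],[0,0,-0.03],1],[[0,0,0],[0,0,-0.03],1],[[0,0,0],[0,0,0],1]]'
python3 -m handwheel '[[[0,0,0],[0.02,0,-0.02],1],[[0,0,0],[0.02,0,0],1],[[0,0,0],[0,0,0],1],[[0,0,0],[0,0,0],1]]'
python3 - <<'E'
from h import *
im=shot('scene','pics/s6.png')
a=cv2.imread('pics/s6.png')[180:300,190:330]
cv2.imwrite('pics/s6c.png',cv2.resize(a,(700,600),interpolation=cv2.INTER_CUBIC))
E
```

```text
clock: 9.43
eef_pos: [503.4, 116.1, 77.0]
tool_rot: [3.141, 0.002, 3.053]
force: [0.2, -2.9, 11.8]
width: 0.1
gripper_force: 5.6
clock: 9.85
eef_pos: [505.1, 117.5, 170.8]
tool_rot: [3.138, 0.007, 3.054]
force: [0.9, -0.3, 1.2]
width: 0.1
gripper_force: 0.0
clock: 10.18
eef_pos: [461.5, 120.3, 186.1]
tool_rot: [3.141, -0.001, 3.055]
force: [1.1, 0.7, -0.5]
width: 0.0
gripper_force: 0.0
```

View pics/s6c.png

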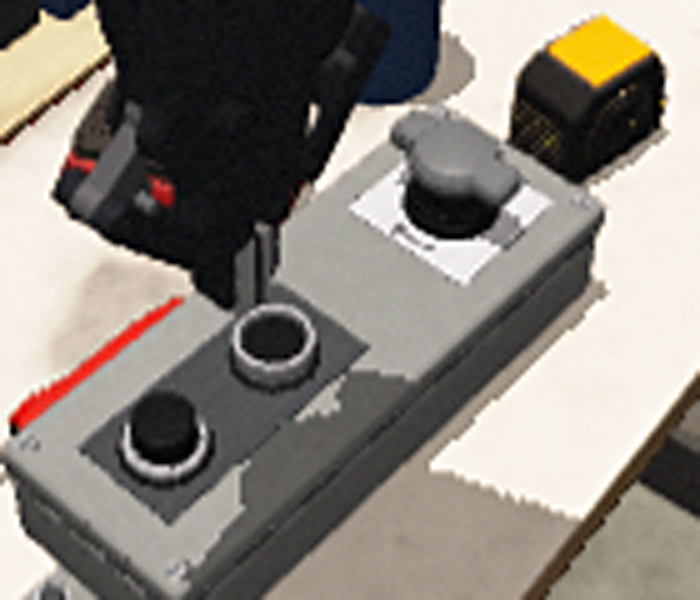

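The last picture shows the mushroom up with its wings at rest (460,160), the reset button back out (165,425), and the hand clear. The force had jumped to 11.8 N at 77 mm, so the reset button was at its stop. Handing in.

```bash
python3 -c "from cell import ctrl; print(ctrl.finish_job())"
```

```text
the job is handed in; nothing more can be done
None
```

The stop check is done and handed in: the mushroom was pressed until it latched and stayed down hands-off, its wings were turned until it sprang up, and the reset was pressed fully in and came back out; I did not touch the start button or the bystanders.

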